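# Grade core pieces by length on the rail

### The job

Stand the four core pieces upright on the rail for the log photograph, one centred on each round mark, in order of length: the shortest at the end of the rail on the turntable's side, rising step by step to the longest at the other end. Do not tip any core piece over on the way, and leave the brass hand lens where it lies.

Things in the scene. Friction and masses are not known exactly. Their poses are not given: they have to be found in the camera images.
- core_short: The shortest of four loose upright cylinders of pale pinkish-grey quartzite drill core with darker bands, all 48 mm in diameter; this one is 36 mm long, about 173 g. Origin: centre of its lower end face; z up along its axis. It starts standing on the table.
- core_medium: The second shortest of four loose upright cylinders of pale pinkish-grey quartzite drill core with darker bands, all 48 mm in diameter; this one is 54 mm long, about 259 g. Origin: centre of its lower end face; z up along its axis. It starts standing on the table.
- core_long: The second longest of four loose upright cylinders of pale pinkish-grey quartzite drill core with darker bands, all 48 mm in diameter; this one is 72 mm long, about 346 g. Origin: centre of its lower end face; z up along its axis. It starts standing on the turntable's platter.
- core_longest: The longest of four loose upright cylinders of pale pinkish-grey quartzite drill core with darker bands, all 48 mm in diameter; this one is 90 mm long, about 432 g. Origin: centre of its lower end face; z up along its axis. It starts standing on the table.
- mark_1: First of four round marks, counted from the robot's left (+y), in a straight row 88 mm apart on the rail: a flat white disc, black outline, 58 mm across. Origin: its centre on the rail's top face, 18 mm above the table; z up, y along the rail to its left end. The rail is fixed, bare aluminium, lies across the table, 370 mm long, 74 mm wide, 18 mm high, no fence.
- mark_2: Second of four round marks, counted from the robot's left (+y), in a straight row 88 mm apart on the rail: a flat white disc, black outline, 58 mm across. Origin: its centre on the rail's top face, 18 mm above the table; z up, y along the rail to its left end. The rail is fixed, bare aluminium, lies across the table, 370 mm long, 74 mm wide, 18 mm high, no fence.
- mark_3: Third of four round marks, counted from the robot's left (+y), in a straight row 88 mm apart on the rail: a flat white disc, black outline, 58 mm across. Origin: its centre on the rail's top face, 18 mm above the table; z up, y along the rail to its left end. The rail is fixed, bare aluminium, lies across the table, 370 mm long, 74 mm wide, 18 mm high, no fence.
- mark_4: Fourth of four round marks, counted from the robot's left (+y), in a straight row 88 mm apart on the rail: a flat white disc, black outline, 58 mm across. Origin: its centre on the rail's top face, 18 mm above the table; z up, y along the rail to its left end. The rail is fixed, bare aluminium, lies across the table, 370 mm long, 74 mm wide, 18 mm high, no fence.
- turntable: Round dark cast-iron turntable, fixed to the table on the robot's left (+y) or right (-y); a red marker holder (80 x 80 mm, 100 mm high with pens) is on the other side. Platter 170 mm across, flat top 37 mm above the table, white ticks round its edge; it turns with slight drag if pushed. Origin: on its axis, at table height; z up.
- loupe: Small folding hand lens with a brass case, 54 x 30 mm and 14 mm high, loose on the table beyond one end of the rail (a grey nylon wedge lies beyond the other). Origin: underside, at table height. To be left alone.
Not all that is in view belongs to the job. Leave any black, green or red look-alike of the core_long alone.

How it is judged:
By the outcome, as a careful person would: the job done as asked, in the order asked, and still so for the second after the job is handed in, with the robot touching nothing.
It also fails if it takes over 96 s, if anything falls off the work surface, if the arm or the gripper's body presses on something with over 40 N, if the wrist force passes 120 N, or if a joint passes its speed limit or range.

### The arm

A 6-joint arm with a two-finger parallel gripper is mounted at the origin on the work surface. World frame = base frame: x ahead of the robot, y to its left, z up, the work surface at z = 0. Lengths are in m, angles in rad, forces in N, time in s.
With the tool pointing down it reaches from about 0.3 to 0.775 m from the base axis. Payload 14.6 kg.
Tool frame: the origin (TCP) lies on the mounting face of the last link; the fingertips stand 199 mm ahead of it and the grasp point (between the pads) lies 180 mm ahead of it; z points along the fingers, y is the line along which they close (so a half turn about z gives the same grasp; the last joint's range is limited). The gripper opens to 94 mm and grips with 3 to 60 N. Pads are 16 mm wide; open, the fingers measure 119 mm over their backs; the gripper's body (75 mm by 177 mm) begins 78 mm behind the grasp point.
Start: joints at [1.248, 0.3, 1.521, -0, 1.321, -0.067], TCP at [0.139, 0.532, 0.405] pointing down, gripper open.
Joint ranges: [-3.03, 3.03], [-0.79, 2.21], [0.23, 2.52], [-1.04, 4.18], [0, 3.07], [-2.55, 2.55]. Speed limits (rad/s): [2.22, 2.22, 2.57, 3.14, 3.14, 3.14].

### API

Orientations are given as [roll, pitch, yaw] about the fixed x, y, z axes, in that order (R = Rz(yaw) Ry(pitch) Rx(roll)).
In Python, from station import telemetry, cams, workorder, finder gives the robot as it stands.
- The arm moves only by the tool jog_arm, never from a script. Its argument "rows" is a list of rows, each an object with "gripper": the finger opening in m, from 0 to 0.094; "slide": the shift along the tool's x, y, z in m, a list of three; "spin": the turn about the tool's z in rad. In form: [{"gripper": gripper, "slide": [tx, ty, tz], "spin": spin}, ...]. A call has 1 to 8 rows; each row is the pose to reach, as a shift and turn from the pose commanded when the call began, along the tool's axes at that moment; what a row does not reach only later rows make up. A row lasts 1/10 s, in which the tool goes at most 50 mm and 8.59 degrees, less where a joint would pass 70% of its speed; a pose out of reach is approached as far as the arm can. A call with a gripper value outside its range is refused whole. The fingers move at their own pace and stop on an object; "squeeze" is the grip in N (left out, the last holds). Time passes only in rows, so rows that repeat a pose let the fingers close. It gives the time, the measured TCP pose, the force, the opening and the grip force at its end, in the units of the state.
- telemetry.get_obs(): the state, without advancing time (a new reading comes with each control period).
- cams.camera(name): name is "scene" or "top" or "wrist"; returns (picture, depth): 400x640x3 uint8, red, green, blue; 400x640 float32, m along the optical axis (not along the pixel's ray), 0 where there is no reading.
- cams.camera_info(name): a dict with "camera_matrix" (3x3 intrinsics, pixels), "R" (3x3) and "t" (3): a world point X has camera coordinates R X + t; the wrist camera has in their place "tool_from_camera" (4x4, takes a point from camera to tool coordinates, whose origin is the TCP and whose axes are the flange's). Camera axes: x right, y down, z forward; pixel columns grow to the right and rows downward; lengths in m; the calibration is good to about 2 mm. A picture is of the moment at which its call begins: read the wrist's pose just before it. camera_info takes no time and is no camera call.
- workorder.hand_in(): hands the job in; it is judged then, once.
Trained networks look in the newest picture that a camera, given by its name, has taken for a name from the list of things; names that differ only in an ending like _2 or _b are one class to them, and where a whole thing is asked for, a point or a joint stands for the part that bears it (a point fixed in the world has none). Each returns a list of dicts, best first, with "confidence" (0 to 1); they miss things now and then, are a little off and sometimes report something else, mostly with a low value. They report only what shows in the picture. A call takes as long as a camera call. They do not tell look-alikes from the thing itself.
- finder.find_in(target, camera): "point" ([x, y, z] in m, in world coordinates, good to about 4 mm: the middle of the surface that is visible of it).
- finder.masks_of(target, camera): "region" (400x640 bool, what is visible of it).
The state is a dict: "time_s": time; "qpos": joint angles; "joint_vel": joint speeds; "tau": joint torques, N m; "ee_pos": TCP position; "eef_rot": TCP orientation; "force": force on the tool from outside, world axes, zero at the start; "moment": the same for the moment, N m; "grip_width": finger opening in m; "grip_force": force on a finger pad.
Only numpy, scipy, OpenCV 4.12 (cv2) and the standard library are available. Lean on these libraries where they do the work, as an engineer would, in place of code of your own. Each camera call takes 0.05 s, during which the arm holds its last target. There are 200 camera calls.

## Working session

There is one attempt and no reset: what is moved stays moved. The work goes in short steps, Python scripts to look and compute and a tool call to move; the robot and the scene stay as the last step left them, time stands still between calls to the robot, and variables do not carry over. Pictures are saved under pics/ and viewed, at most 14 in all, crops included, and the job is handed in when it is done.

Besides the shell and the picture viewer there is one more tool, called after "Request:" as name(argument=value, ...) on one line, values as JSON. jog_arm: Moves the arm, as the interface text tells. Its arguments: {"type":"object","properties":{"rows":{"type":"array","items":{"type":"object","properties":{"gripper":{"type":"number"},"slide":{"type":"array","items":{"type":"number"}},"spin":{"type":"number"}}}},"squeeze":{"type":"number"}},"required":["rows"]}

```bash
mkdir -p pics; ls
python3 - <<'E'
from station import telemetry, cams
import cv2
o=telemetry.get_obs(); print(o['time_s'],o['ee_pos'],o['eef_rot'],o['grip_width'])
for n in ['scene','top']:
    p,d=cams.camera(n); cv2.imwrite(f'pics/{n}0.png',p[...,::-1]); i=cams.camera_info(n); print(n,-i['R'].T@i['t'],i['camera_matrix'][0])
print(cams.camera_info('wrist'))
E
```

```text
pics
0.0 [0.13917142 0.53206624 0.40407128] [-3.14039124e+00 -3.47226852e-05  2.88576430e+00] 0.0937409350438784
scene [1.12561844 0.21324569 0.77168802] [394.44836441   0.         318.20317456]
top [0.31192373 0.00749186 1.15061543] [408.8722631    0.         319.60033147]
{'camera_matrix': array([[304.94007666,   0.        , 318.01919783],
       [  0.        , 304.94007666, 208.32368562],
       [  0.        ,   0.        ,   1.        ]]), 'tool_from_camera': array([[-5.14154520e-04, -9.73372064e-01, -2.29230368e-01,
         6.66881504e-02],
       [ 9.99999214e-01, -7.62564113e-04,  9.95088436e-04,
         1.58311446e-03],
       [-1.14339414e-03, -2.29229676e-01,  9.73371691e-01,
         2.04600226e-02],
       [ 0.00000000e+00,  0.00000000e+00,  0.00000000e+00,
         1.00000000e+00]])}
```

View pics/scene0.png

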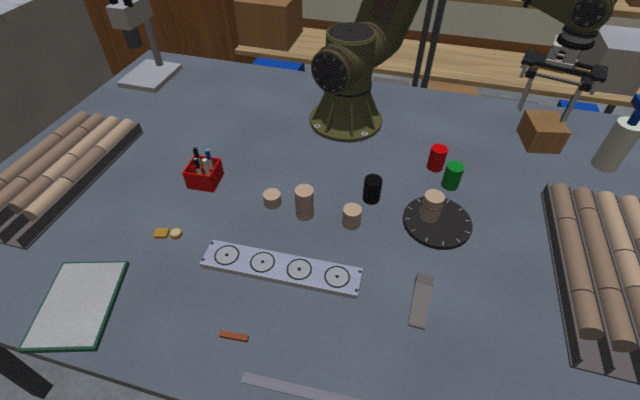

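View pics/top0.png

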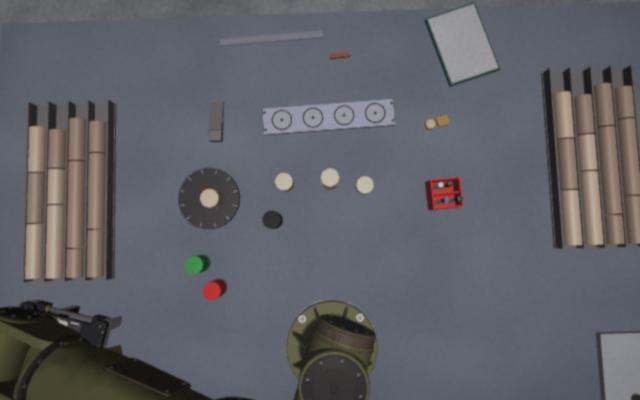

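The turntable is at +y: platter (437,220) in scene and (209,198) in top. Short is at scene (272,198), longest at (304,200), medium at (352,215), and long is on the platter. In the top view the marks lie at about (282,119), (313,117), (344,115) and (375,113), with mark_1 on the left, which is +y. Black, green and red look-alikes are nearby. So short goes to mark_1, rising to longest on mark_4.

```bash
cat > h.py <<'E'
from station import telemetry, cams, finder
import numpy as np, cv2
from scipy.spatial.transform import Rotation as Ro
def look(n):
    o=telemetry.get_obs(); p,d=cams.camera(n); i=cams.camera_info(n); K=i['camera_matrix']
    if n=='wrist':
        T=np.eye(4); T[:3,:3]=Ro.from_euler('xyz',o['eef_rot']).as_matrix(); T[:3,3]=o['ee_pos']; T=T@i['tool_from_camera']; Rw,c=T[:3,:3],T[:3,3]
    else: Rw=np.array(i['R']).T; c=-Rw@i['t']
    v,u=np.mgrid[:400,:640]; ray=np.stack([(u-K[0,2])/K[0,0],(v-K[1,2])/K[1,1],np.ones(u.shape)],-1)@Rw.T
    return p,d,c,ray
def top_face(m,d,c,ray):
    """centre of the upper face in mask m: height from depth, min circle of pixel rays on that plane"""
    X=c+ray*d[...,None]; ok=m&(d>0); z=np.percentile(X[ok][:,2],90); s=ok&(abs(X[...,2]-z)<.006)
    z=np.median(X[s][:,2]); P=c+ray*((z-c[2])/ray[...,2])[...,None]
    q=P[s][:,:2].astype(np.float32); (a,b),r=cv2.minEnclosingCircle(q)
    return np.r_[a,b,z],r,q.mean(0),int(s.sum())
def measure(n,names):
    p,d,c,ray=look(n)
    for t in names:
        for k in finder.masks_of(t,n):
            if k['confidence']<.3: continue
            m=k['region']; v,u=np.nonzero(m)
            try: C,r,q,N=top_face(m,d,c,ray)
            except Exception as e: print(t,e); continue
            print(n,t,round(k['confidence'],2),'px',int(u.mean()),int(v.mean()),'C',C.round(4),'r',round(r,4),'mean',q.round(4),N)
    return p
E
python3 - <<'E'
from h import *
for n in ['top','scene']: measure(n,['core_short','core_medium','core_long','core_longest','mark_1','turntable'])
E
```

```text
top core_short 0.62 px 363 184 C [ 0.4367 -0.1034  0.0362] r 0.0216 mean [ 0.437  -0.1031] 182
top core_short 0.61 px 329 178 C [ 0.4548 -0.0086  0.0903] r 0.0233 mean [ 0.4539 -0.009 ] 234
top core_medium 0.61 px 283 181 C [0.4525 0.116  0.0538] r 0.0236 mean [0.4524 0.116 ] 235
top core_long 0.85 px 272 218 C [0.3499 0.1493 0.072 ] r 0.0238 mean [0.3502 0.1492] 247
top core_long 0.77 px 212 198 C [0.4084 0.3019 0.1085] r 0.024 mean [0.4082 0.3015] 253
top core_long 0.73 px 196 263 C [0.2362 0.3544 0.0717] r 0.0241 mean [0.2362 0.3549] 255
top core_long 0.55 px 214 288 C [0.1685 0.3084 0.072 ] r 0.0241 mean [0.1683 0.3085] 263
top core_longest 0.83 px 329 178 C [ 0.455  -0.0086  0.0902] r 0.0234 mean [ 0.4547 -0.0078] 239
top mark_1 0.77 px 281 119 C [0.63   0.1204 0.019 ] r 0.0298 mean [0.6303 0.1204] 300
top mark_1 0.65 px 312 116 C [0.6368 0.0341 0.0189] r 0.0289 mean [0.6364 0.0336] 303
top mark_1 0.52 px 343 114 C [ 0.6394 -0.0545  0.0193] r 0.0291 mean [ 0.6391 -0.0551] 298
top turntable 0.78 px 208 198 C [0.4144 0.3245 0.0369] r 0.0849 mean [0.4133 0.3257] 2389
scene core_sho
[... 663 characters left out ...]
C [ 0.4595 -0.0056  0.0905] r 0.026 mean [ 0.4593 -0.0055] 221
scene core_longest 0.38 px 298 268 C [0.6366 0.0344 0.0197] r 0.0285 mean [0.6374 0.0348] 383
scene mark_1 0.96 px 336 276 C [0.6343 0.1231 0.0195] r 0.0307 mean [0.6343 0.1236] 482
scene mark_1 0.85 px 299 268 C [0.6376 0.0361 0.0196] r 0.0294 mean [0.6377 0.0361] 423
scene mark_1 0.85 px 262 261 C [ 0.6413 -0.0525  0.0196] r 0.0291 mean [ 0.6416 -0.0523] 403
scene mark_1 0.84 px 226 254 C [ 0.6428 -0.139   0.0194] r 0.0299 mean [ 0.6441 -0.1396] 400
scene turntable 0.8 px 438 225 C [0.4184 0.3277 0.0377] r 0.0862 mean [0.4313 0.3322] 2244
scene turntable 0.33 px 431 205 C [0.4126 0.3052 0.1095] r 0.0268 mean [0.4124 0.3043] 242
```

Request:
jog_arm(rows=[{"gripper": 0.094,"slide": [-0.49,-0.45,0],"spin": 1.315},{"gripper": 0.094,"slide": [-0.49,-0.45,0],"spin": 1.315},{"gripper": 0.094,"slide": [-0.49,-0.45,0],"spin": 1.315},{"gripper": 0.094,"slide": [-0.49,-0.45,0],"spin": 1.315},{"gripper": 0.094,"slide": [-0.49,-0.45,0],"spin": 1.315},{"gripper": 0.094,"slide": [-0.49,-0.45,0],"spin": 1.315},{"gripper": 0.094,"slide": [-0.49,-0.45,0],"spin": 1.315},{"gripper": 0.094,"slide": [-0.49,-0.45,0],"spin": 1.315}], squeeze=30)

```text
time_s: 1.6
ee_pos: [0.3562, 0.1939, 0.405]
eef_rot: [3.141, -0.0, 1.68]
force: [1.1, 0.8, -0.1]
grip_width: 0.0941
grip_force: 0.0
```

Request:
jog_arm(rows=[{"gripper": 0.094,"slide": [-0.238,0.119,0],"spin": 0.109},{"gripper": 0.094,"slide": [-0.238,0.119,0],"spin": 0.109},{"gripper": 0.094,"slide": [-0.238,0.119,0],"spin": 0.109},{"gripper": 0.094,"slide": [-0.238,0.119,0],"spin": 0.109},{"gripper": 0.094,"slide": [-0.238,0.119,0],"spin": 0.109},{"gripper": 0.094,"slide": [-0.238,0.119,0],"spin": 0.109},{"gripper": 0.094,"slide": [-0.238,0.119,0],"spin": 0.109},{"gripper": 0.094,"slide": [-0.238,0.119,0],"spin": 0.109}])

```text
time_s: 2.4
ee_pos: [0.5009, -0.0263, 0.4045]
eef_rot: [-3.141, -0.0, 1.577]
force: [-0.4, 0.3, 0.3]
grip_width: 0.0942
grip_force: 0.0
```

Run:
```python
from h import *
o=telemetry.get_obs(); print(o['ee_pos'],o['eef_rot'],o['qpos'])
p=measure('wrist',['core_short','core_medium','core_longest','mark_1'])
cv2.imwrite('pics/w1.png',p[...,::-1])
```

```text
[ 0.50086842 -0.02626876  0.40454445] [-3.14117290e+00 -2.62841032e-04  1.57679132e+00] [-1.25465490e-01  1.92025297e-01  1.65554295e+00  2.13655991e-04
  1.29447500e+00 -1.31518870e-01]
wrist core_short 0.57 px 269 252 C [ 0.4401 -0.1007  0.0354] r 0.0246 mean [ 0.44   -0.1004] 1153
wrist core_medium 0.94 px 273 60 C [0.4534 0.1179 0.0537] r 0.024 mean [0.4534 0.1184] 1935
wrist core_longest 0.74 px 274 182 C [ 0.4559 -0.0052  0.0895] r 0.024 mean [ 0.4559 -0.005 ] 1833
wrist mark_1 0.93 px 434 141 C [0.636  0.0365 0.0184] r 0.0298 mean [0.6363 0.0367] 2001
wrist mark_1 0.89 px 438 60 C [0.6328 0.1237 0.0185] r 0.0292 mean [0.6327 0.1242] 2315
wrist mark_1 0.8 px 430 214 C [ 0.6402 -0.0518  0.0183] r 0.029 mean [ 0.64   -0.0515] 1591
wrist mark_1 0.53 px 409 288 C [ 0.5476 -0.0317  0.2459] r 0.0027 mean [ 0.5478 -0.0317] 9
```

View pics/w1.png

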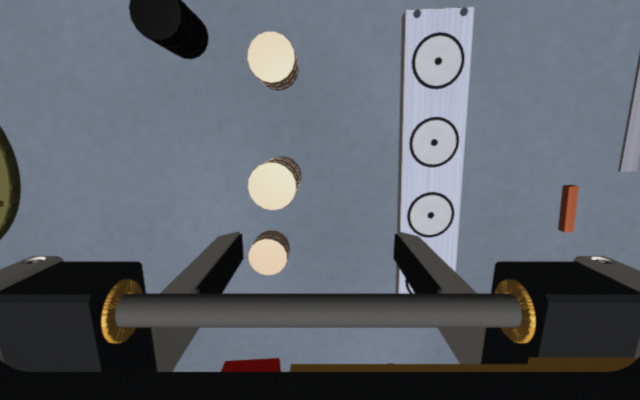

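Request:
jog_arm(rows=[{"gripper": 0.094,"slide": [0.021,-0.045,0.03],"spin": 0.006},{"gripper": 0.094,"slide": [0.021,-0.045,0.06],"spin": 0.006},{"gripper": 0.094,"slide": [0.021,-0.045,0.095],"spin": 0.006},{"gripper": 0.094,"slide": [0.021,-0.045,0.13],"spin": 0.006},{"gripper": 0.094,"slide": [0.021,-0.045,0.16],"spin": 0.006},{"gripper": 0.094,"slide": [0.021,-0.045,0.17],"spin": 0.006},{"gripper": 0.094,"slide": [0.021,-0.045,0.17],"spin": 0.006},{"gripper": 0.094,"slide": [0.021,-0.045,0.17],"spin": 0.006}])

```text
time_s: 3.45
ee_pos: [0.4565, -0.0061, 0.2359]
eef_rot: [3.14, 0.0, 1.571]
force: [-0.5, 0.4, -0.5]
grip_width: 0.0941
grip_force: 0.0
```

Request:
jog_arm(rows=[{"gripper": 0.06,"slide": [0,0,0],"spin": 0},{"gripper": 0.04,"slide": [0,0,0],"spin": 0},{"gripper": 0.04,"slide": [0,0,0],"spin": 0},{"gripper": 0.04,"slide": [0,0,0],"spin": 0},{"gripper": 0.04,"slide": [0,0,0],"spin": 0},{"gripper": 0.04,"slide": [0,0,0],"spin": 0},{"gripper": 0.04,"slide": [0,0,0],"spin": 0},{"gripper": 0.04,"slide": [0,0,0],"spin": 0}])

```text
time_s: 4.25
ee_pos: [0.4561, -0.0062, 0.2347]
eef_rot: [-3.141, -0.0, 1.571]
force: [-0.8, -0.0, 2.1]
grip_width: 0.0472
grip_force: 30.0
```

Request:
jog_arm(rows=[{"gripper": 0.04,"slide": [0,0,-0.03],"spin": 0},{"gripper": 0.04,"slide": [0,0.01,-0.06],"spin": 0},{"gripper": 0.04,"slide": [-0.02,0.04,-0.06],"spin": 0},{"gripper": 0.04,"slide": [-0.045,0.07,-0.06],"spin": 0},{"gripper": 0.04,"slide": [-0.07,0.1,-0.06],"spin": 0},{"gripper": 0.04,"slide": [-0.095,0.13,-0.06],"spin": 0},{"gripper": 0.04,"slide": [-0.115,0.16,-0.06],"spin": 0},{"gripper": 0.04,"slide": [-0.134,0.1875,-0.06],"spin": 0}])

```text
time_s: 5.05
ee_pos: [0.6446, -0.1414, 0.2935]
eef_rot: [-3.14, -0.0, 1.57]
force: [0.2, -0.1, -4.1]
grip_width: 0.0475
grip_force: 30.0
```

Run:
```python
from h import *
o=telemetry.get_obs(); print(o['ee_pos'],o['eef_rot'],o['grip_width'],o['force'])
p=measure('wrist',['core_longest','mark_1'])
cv2.imwrite('pics/w2.png',p[...,::-1])
```

```text
[ 0.6446091  -0.14135202  0.29354761] [-3.14009932e+00 -4.40657658e-04  1.57045110e+00] 0.047527959121614234 [ 0.24754318 -0.07525618 -4.13165775]
wrist core_longest 0.74 px 318 257 C [ 0.6443 -0.1396  0.1482] r 0.0245 mean [ 0.6445 -0.1322] 5005
wrist mark_1 0.82 px 317 197 C [ 0.6441 -0.1387  0.0183] r 0.0288 mean [ 0.6441 -0.1236] 1121
wrist mark_1 0.81 px 313 108 C [ 0.64   -0.0519  0.0184] r 0.029 mean [ 0.6403 -0.0513] 4196
wrist mark_1 0.72 px 307 10 C [0.6364 0.0251 0.0184] r 0.0264 mean [0.6362 0.0179] 1424
```

View pics/w2.png

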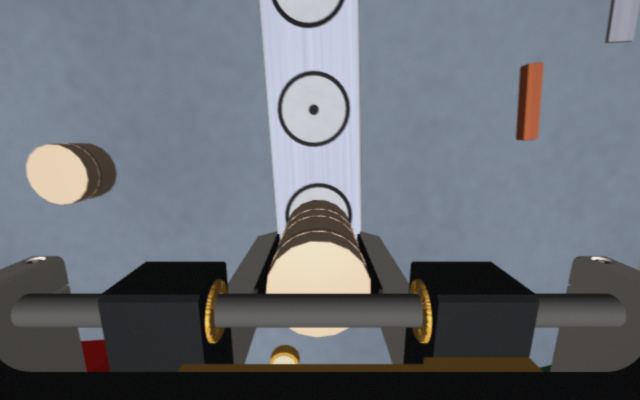

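Request:
jog_arm(rows=[{"gripper": 0.04,"slide": [0,-0.0005,0.015],"spin": 0},{"gripper": 0.04,"slide": [0,-0.0005,0.028],"spin": 0},{"gripper": 0.04,"slide": [0,-0.0005,0.036],"spin": 0},{"gripper": 0.04,"slide": [0,-0.0005,0.04],"spin": 0},{"gripper": 0.04,"slide": [0,-0.0005,0.0415],"spin": 0},{"gripper": 0.04,"slide": [0,-0.0005,0.042],"spin": 0},{"gripper": 0.04,"slide": [0,-0.0005,0.042],"spin": 0},{"gripper": 0.04,"slide": [0,-0.0005,0.042],"spin": 0}])

```text
time_s: 6.0
ee_pos: [0.6432, -0.1403, 0.2531]
eef_rot: [3.141, 0.0, 1.571]
force: [-0.7, 0.7, -4.7]
grip_width: 0.0475
grip_force: 30.0
```

Request:
jog_arm(rows=[{"gripper": 0.06,"slide": [0,0,0],"spin": 0},{"gripper": 0.094,"slide": [0,0,0],"spin": 0},{"gripper": 0.094,"slide": [0,0,0],"spin": 0},{"gripper": 0.094,"slide": [0,0,0],"spin": 0},{"gripper": 0.094,"slide": [0,0,0],"spin": 0},{"gripper": 0.094,"slide": [0,0,0],"spin": 0}])

```text
time_s: 6.6
ee_pos: [0.6431, -0.1403, 0.2527]
eef_rot: [3.142, 0.0, 1.571]
force: [-0.4, -0.3, -0.4]
grip_width: 0.0915
grip_force: 0.0
```

Request:
jog_arm(rows=[{"gripper": 0.094,"slide": [0,0,-0.045],"spin": 0},{"gripper": 0.094,"slide": [0,0,-0.09],"spin": 0},{"gripper": 0.094,"slide": [0.03,-0.018,-0.12],"spin": 0},{"gripper": 0.094,"slide": [0.073,-0.043,-0.12],"spin": 0},{"gripper": 0.094,"slide": [0.116,-0.068,-0.12],"spin": 0},{"gripper": 0.094,"slide": [0.159,-0.093,-0.12],"spin": 0},{"gripper": 0.094,"slide": [0.202,-0.118,-0.12],"spin": 0},{"gripper": 0.094,"slide": [0.245,-0.143,-0.12],"spin": 0}])

```text
time_s: 7.4
ee_pos: [0.4988, 0.1061, 0.3729]
eef_rot: [3.141, -0.0, 1.571]
force: [0.4, 0.6, 0.8]
grip_width: 0.094
grip_force: 0.0
```

Request:
jog_arm(rows=[{"gripper": 0.094,"slide": [0.043,-0.025,0],"spin": 0},{"gripper": 0.094,"slide": [0.086,-0.05,0],"spin": 0},{"gripper": 0.094,"slide": [0.129,-0.075,0],"spin": 0},{"gripper": 0.094,"slide": [0.155,-0.09,0],"spin": 0},{"gripper": 0.094,"slide": [0.155,-0.09,0],"spin": 0},{"gripper": 0.094,"slide": [0.155,-0.09,0],"spin": 0}])

```text
time_s: 8.0
ee_pos: [0.41, 0.26, 0.3728]
eef_rot: [3.141, 0.0, 1.572]
force: [0.0, -0.6, -0.3]
grip_width: 0.0941
grip_force: 0.0
```

Run:
```python
from h import *
o=telemetry.get_obs(); print(o['ee_pos'],o['eef_rot'])
p=measure('wrist',['core_long','turntable','core_medium'])
cv2.imwrite('pics/w3.png',p[...,::-1])
p=measure('scene',['core_longest'])
cv2.imwrite('pics/s3.png',p[...,::-1])
```

```text
[0.40995689 0.25997049 0.37276035] [3.14131036e+00 5.42294087e-05 1.57223783e+00]
wrist core_long 0.97 px 316 164 C [0.4087 0.306  0.1085] r 0.0238 mean [0.4087 0.3063] 2750
wrist core_long 0.94 px 74 152 C [0.1707 0.3116 0.0715] r 0.0258 mean [0.1705 0.3124] 2364
wrist core_long 0.77 px 268 283 C [0.3506 0.1544 0.0706] r 0.0258 mean [0.3513 0.1598] 207
wrist core_long 0.71 px 136 103 C [0.2385 0.358  0.0716] r 0.0253 mean [0.2382 0.3583] 2571
wrist turntable 0.9 px 323 126 C [0.4147 0.3282 0.0366] r 0.0844 mean [0.4156 0.3367] 19723
wrist core_medium 0.76 px 355 329 C [0.4523 0.1174 0.0532] r 0.0237 mean [0.4525 0.1106] 696
scene core_longest 0.84 px 223 241 C [ 0.6462 -0.1377  0.1085] r 0.0258 mean [ 0.6467 -0.1386] 311
```

View pics/w3.png

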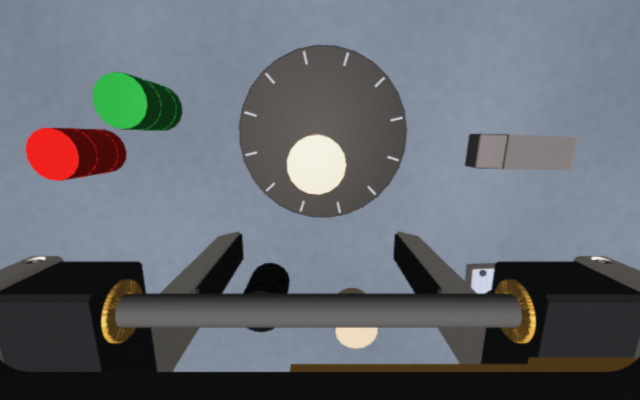

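View pics/s3.png

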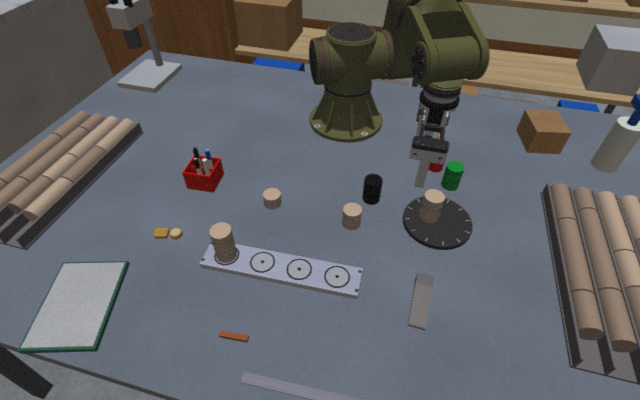

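Request:
jog_arm(rows=[{"gripper": 0.094,"slide": [0.03,-0.0005,0.0],"spin": 0},{"gripper": 0.094,"slide": [0.045,-0.0005,0.03],"spin": 0},{"gripper": 0.094,"slide": [0.045,-0.0005,0.065],"spin": 0},{"gripper": 0.094,"slide": [0.045,-0.0005,0.1],"spin": 0},{"gripper": 0.094,"slide": [0.045,-0.0005,0.117],"spin": 0},{"gripper": 0.094,"slide": [0.045,-0.0005,0.117],"spin": 0},{"gripper": 0.094,"slide": [0.045,-0.0005,0.117],"spin": 0},{"gripper": 0.06,"slide": [0.045,-0.0005,0.117],"spin": 0}])

```text
time_s: 9.1
ee_pos: [0.41, 0.3048, 0.257]
eef_rot: [3.14, -0.001, 1.57]
force: [-0.2, 0.5, 0.5]
grip_width: 0.0893
grip_force: 0.0
```

Request:
jog_arm(rows=[{"gripper": 0.055,"slide": [0,0,0],"spin": 0},{"gripper": 0.05,"slide": [0,0,0],"spin": 0},{"gripper": 0.04,"slide": [0,0,0],"spin": 0},{"gripper": 0.04,"slide": [0,0,0],"spin": 0},{"gripper": 0.04,"slide": [0,0,0],"spin": 0},{"gripper": 0.04,"slide": [0,0,0],"spin": 0},{"gripper": 0.04,"slide": [0,0,0],"spin": 0}])

```text
time_s: 9.8
ee_pos: [0.4096, 0.3048, 0.2557]
eef_rot: [-3.141, 0.0, 1.571]
force: [-2.4, -0.6, 1.8]
grip_width: 0.0476
grip_force: 30.0
```

Request:
jog_arm(rows=[{"gripper": 0.04,"slide": [0,0,-0.03],"spin": 0},{"gripper": 0.04,"slide": [-0.01,0.006,-0.06],"spin": 0},{"gripper": 0.04,"slide": [-0.04,0.026,-0.06],"spin": 0},{"gripper": 0.04,"slide": [-0.075,0.048,-0.06],"spin": 0},{"gripper": 0.04,"slide": [-0.11,0.071,-0.06],"spin": 0},{"gripper": 0.04,"slide": [-0.145,0.093,-0.06],"spin": 0},{"gripper": 0.04,"slide": [-0.18,0.116,-0.06],"spin": 0},{"gripper": 0.04,"slide": [-0.215,0.138,-0.06],"spin": 0}])

```text
time_s: 10.6
ee_pos: [0.5483, 0.0881, 0.3152]
eef_rot: [-3.141, 0.0, 1.571]
force: [0.8, 0.4, -2.9]
grip_width: 0.0477
grip_force: 30.0
```

Request:
jog_arm(rows=[{"gripper": 0.04,"slide": [-0.035,0.023,0],"spin": 0},{"gripper": 0.04,"slide": [-0.07,0.045,0],"spin": 0},{"gripper": 0.04,"slide": [-0.105,0.068,0],"spin": 0},{"gripper": 0.04,"slide": [-0.13,0.084,0],"spin": 0},{"gripper": 0.04,"slide": [-0.142,0.092,0],"spin": 0},{"gripper": 0.04,"slide": [-0.142,0.092,0.03],"spin": 0},{"gripper": 0.04,"slide": [-0.142,0.092,0.04],"spin": 0},{"gripper": 0.04,"slide": [-0.142,0.092,0.04],"spin": 0}])

```text
time_s: 11.4
ee_pos: [0.6392, -0.0516, 0.2737]
eef_rot: [-3.138, -0.001, 1.571]
force: [0.7, 0.9, -2.6]
grip_width: 0.0481
grip_force: 30.0
```

Run:
```python
from h import *
o=telemetry.get_obs(); print(o['ee_pos'],o['eef_rot'],o['grip_width'],o['force'])
p=measure('wrist',['core_longest','mark_1'])
cv2.imwrite('pics/w4.png',p[...,::-1])
```

```text
[ 0.63916189 -0.05156046  0.27373691] [-3.13757091e+00 -6.47921362e-04  1.57144699e+00] 0.048079309692793726 [ 0.70379935  0.85427769 -2.57131907]
wrist mark_1 0.75 px 309 7 C [0.6321 0.1072 0.0185] r 0.0229 mean [0.6322 0.1024] 994
wrist mark_1 0.73 px 323 203 C [ 0.6406 -0.051   0.0182] r 0.0293 mean [ 0.6427 -0.035 ] 1135
wrist mark_1 0.72 px 315 108 C [0.6363 0.0361 0.0184] r 0.0289 mean [0.6363 0.0367] 4982
```

View pics/w4.png

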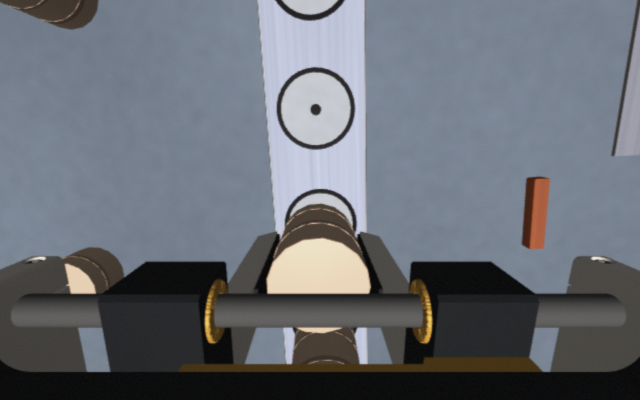

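Run:
```python
from h import *
o=telemetry.get_obs(); print(o['ee_pos'],o['eef_rot'])
measure('wrist',['core_long'])
```

```text
[ 0.63975693 -0.05169321  0.27689655] [3.14020858e+00 1.61670344e-04 1.57152839e+00]
wrist core_long 0.91 px 318 256 C [ 0.6404 -0.0495  0.1295] r 0.0245 mean [ 0.6401 -0.0418] 5059
```

Request:
jog_arm(rows=[{"gripper": 0.04,"slide": [-0.0015,0,0.015],"spin": 0},{"gripper": 0.04,"slide": [-0.0015,0,0.028],"spin": 0},{"gripper": 0.04,"slide": [-0.0015,0,0.034],"spin": 0},{"gripper": 0.04,"slide": [-0.0015,0,0.038],"spin": 0},{"gripper": 0.04,"slide": [-0.0015,0,0.0395],"spin": 0},{"gripper": 0.04,"slide": [-0.0015,0,0.0395],"spin": 0},{"gripper": 0.04,"slide": [-0.0015,0,0.0395],"spin": 0}])

```text
time_s: 12.35
ee_pos: [0.6397, -0.0538, 0.2367]
eef_rot: [3.141, 0.0, 1.571]
force: [-4.8, 0.8, 5.7]
grip_width: 0.0477
grip_force: 30.0
```

Request:
jog_arm(rows=[{"gripper": 0.06,"slide": [0,0,0],"spin": 0},{"gripper": 0.094,"slide": [0,0,0],"spin": 0},{"gripper": 0.094,"slide": [0,0,0],"spin": 0},{"gripper": 0.094,"slide": [0,0,0],"spin": 0},{"gripper": 0.094,"slide": [0,0,-0.02],"spin": 0},{"gripper": 0.094,"slide": [0,0,-0.06],"spin": 0},{"gripper": 0.094,"slide": [0,0,-0.1],"spin": 0},{"gripper": 0.094,"slide": [0.03,-0.033,-0.1],"spin": 0}])

```text
time_s: 13.15
ee_pos: [0.6085, -0.0256, 0.342]
eef_rot: [3.131, 0.001, 1.568]
force: [1.1, 1.1, 0.0]
grip_width: 0.0939
grip_force: 0.0
```

Request:
jog_arm(rows=[{"gripper": 0.094,"slide": [0.03,-0.033,0],"spin": 0},{"gripper": 0.094,"slide": [0.06,-0.065,0],"spin": 0},{"gripper": 0.094,"slide": [0.09,-0.097,0],"spin": 0},{"gripper": 0.094,"slide": [0.12,-0.13,0],"spin": 0},{"gripper": 0.094,"slide": [0.142,-0.153,0],"spin": 0},{"gripper": 0.094,"slide": [0.142,-0.153,0.03],"spin": 0},{"gripper": 0.094,"slide": [0.142,-0.153,0.04],"spin": 0},{"gripper": 0.094,"slide": [0.142,-0.153,0.04],"spin": 0}])

```text
time_s: 13.95
ee_pos: [0.4537, 0.118, 0.2952]
eef_rot: [-3.139, 0.0, 1.571]
force: [-0.6, -0.0, 0.2]
grip_width: 0.0939
grip_force: 0.0
```

Run:
```python
from h import *
o=telemetry.get_obs(); print(o['ee_pos'],o['eef_rot'],o['grip_width'])
measure('wrist',['core_medium'])
p=measure('scene',['core_long','core_longest'])
```

```text
[0.45369294 0.11803284 0.2951575 ] [-3.13914341e+00  4.87168261e-04  1.57051420e+00] 0.0939033107160429
wrist core_medium 0.96 px 318 221 C [0.4528 0.1195 0.0534] r 0.0241 mean [0.4528 0.1199] 2965
scene core_long 0.89 px 452 175 C [0.2424 0.3578 0.0725] r 0.0271 mean [0.2412 0.3568] 173
scene core_long 0.86 px 373 189 C [0.3574 0.152  0.0727] r 0.0241 mean [0.3567 0.156 ] 137
scene core_long 0.76 px 437 156 C [0.173  0.3059 0.0723] r 0.0272 mean [0.1737 0.3104] 145
scene core_long 0.63 px 260 251 C [ 0.6422 -0.0511  0.0905] r 0.0262 mean [ 0.6428 -0.0523] 316
scene core_longest 0.63 px 223 241 C [ 0.6466 -0.1391  0.1083] r 0.0262 mean [ 0.6463 -0.1389] 313
```

Request:
jog_arm(rows=[{"gripper": 0.094,"slide": [0.0005,-0.0005,0.04],"spin": 0},{"gripper": 0.094,"slide": [0.0005,-0.0005,0.07],"spin": 0},{"gripper": 0.094,"slide": [0.0005,-0.0005,0.083],"spin": 0},{"gripper": 0.094,"slide": [0.0005,-0.0005,0.083],"spin": 0},{"gripper": 0.094,"slide": [0.0005,-0.0005,0.083],"spin": 0},{"gripper": 0.06,"slide": [0.0005,-0.0005,0.083],"spin": 0},{"gripper": 0.055,"slide": [0.0005,-0.0005,0.083],"spin": 0},{"gripper": 0.05,"slide": [0.0005,-0.0005,0.083],"spin": 0}])

```text
time_s: 15.0
ee_pos: [0.4533, 0.1188, 0.2139]
eef_rot: [3.14, -0.0, 1.571]
force: [0.7, -0.4, 0.4]
grip_width: 0.073
grip_force: 0.0
```

Request:
jog_arm(rows=[{"gripper": 0.04,"slide": [0,0,0],"spin": 0},{"gripper": 0.04,"slide": [0,0,0],"spin": 0},{"gripper": 0.04,"slide": [0,0,0],"spin": 0},{"gripper": 0.04,"slide": [0,0,0],"spin": 0},{"gripper": 0.04,"slide": [0,0,0],"spin": 0},{"gripper": 0.04,"slide": [0,0,0],"spin": 0}])

```text
time_s: 15.6
ee_pos: [0.4531, 0.1187, 0.2132]
eef_rot: [3.142, 0.0, 1.571]
force: [-0.5, 0.4, 1.4]
grip_width: 0.0474
grip_force: 30.0
```

Request:
jog_arm(rows=[{"gripper": 0.04,"slide": [0,0,-0.03],"spin": 0},{"gripper": 0.04,"slide": [0,0.01,-0.06],"spin": 0},{"gripper": 0.04,"slide": [-0.018,0.04,-0.06],"spin": 0},{"gripper": 0.04,"slide": [-0.034,0.075,-0.06],"spin": 0},{"gripper": 0.04,"slide": [-0.05,0.11,-0.06],"spin": 0},{"gripper": 0.04,"slide": [-0.066,0.145,-0.06],"spin": 0},{"gripper": 0.04,"slide": [-0.078,0.172,-0.06],"spin": 0},{"gripper": 0.04,"slide": [-0.0825,0.183,-0.06],"spin": 0}])

```text
time_s: 16.4
ee_pos: [0.6377, 0.0349, 0.2722]
eef_rot: [-3.141, 0.0, 1.57]
force: [-1.2, 0.6, -3.0]
grip_width: 0.0478
grip_force: 30.0
```

Request:
jog_arm(rows=[{"gripper": 0.04,"slide": [0,0,0.015],"spin": 0},{"gripper": 0.04,"slide": [0,0,0.02],"spin": 0},{"gripper": 0.04,"slide": [0,0,0.02],"spin": 0}])

```text
time_s: 16.7
ee_pos: [0.6352, 0.0367, 0.2513]
eef_rot: [-3.138, -0.0, 1.571]
force: [-0.4, -0.1, -2.6]
grip_width: 0.0477
grip_force: 30.0
```

Run:
```python
from h import *
o=telemetry.get_obs(); print(o['ee_pos'],o['eef_rot'],o['grip_width'])
measure('wrist',['core_medium','mark_1'])
```

```text
[0.63522096 0.03673501 0.25132937] [-3.13832858e+00 -7.07539129e-06  1.57134688e+00] 0.04765252588232003
wrist core_medium 0.96 px 318 255 C [0.635  0.0384 0.0915] r 0.024 mean [0.6349 0.0434] 5164
wrist core_medium 0.39 px 325 346 C [ 0.6395 -0.0346  0.0656] r 0.0184 mean [ 0.6396 -0.0308] 582
wrist mark_1 0.82 px 323 208 C [0.6365 0.04   0.0182] r 0.0285 mean [0.6383 0.0542] 1046
wrist mark_1 0.81 px 326 336 C [ 0.6401 -0.051   0.018 ] r 0.0288 mean [ 0.6408 -0.0498] 213
wrist mark_1 0.63 px 315 105 C [0.6325 0.1238 0.0184] r 0.0293 mean [0.6325 0.1244] 6229
```

Request:
jog_arm(rows=[{"gripper": 0.04,"slide": [-0.001,0,0.01],"spin": 0},{"gripper": 0.04,"slide": [-0.001,0,0.018],"spin": 0},{"gripper": 0.04,"slide": [-0.001,0,0.0215],"spin": 0},{"gripper": 0.04,"slide": [-0.001,0,0.022],"spin": 0},{"gripper": 0.04,"slide": [-0.001,0,0.022],"spin": 0},{"gripper": 0.04,"slide": [-0.001,0,0.022],"spin": 0}])

```text
time_s: 17.45
ee_pos: [0.6361, 0.0353, 0.2311]
eef_rot: [-3.141, -0.0, 1.571]
force: [-2.7, -0.6, 2.4]
grip_width: 0.0476
grip_force: 30.0
```

Request:
jog_arm(rows=[{"gripper": 0.06,"slide": [0,0,0],"spin": 0},{"gripper": 0.094,"slide": [0,0,0],"spin": 0},{"gripper": 0.094,"slide": [0,0,0],"spin": 0},{"gripper": 0.094,"slide": [0,0,0],"spin": 0},{"gripper": 0.094,"slide": [0,0,-0.02],"spin": 0},{"gripper": 0.094,"slide": [0,0,-0.06],"spin": 0},{"gripper": 0.094,"slide": [0,0,-0.1],"spin": 0},{"gripper": 0.094,"slide": [0,-0.01,-0.12],"spin": 0}])

```text
time_s: 18.25
ee_pos: [0.6265, 0.0352, 0.3548]
eef_rot: [3.137, 0.0, 1.571]
force: [-0.5, 0.1, -0.4]
grip_width: 0.094
grip_force: 0.0
```

Request:
jog_arm(rows=[{"gripper": 0.094,"slide": [-0.026,-0.036,0],"spin": 0},{"gripper": 0.094,"slide": [-0.052,-0.072,0],"spin": 0},{"gripper": 0.094,"slide": [-0.08,-0.11,0],"spin": 0},{"gripper": 0.094,"slide": [-0.108,-0.148,0],"spin": 0},{"gripper": 0.094,"slide": [-0.136,-0.186,0.02],"spin": 0},{"gripper": 0.094,"slide": [-0.136,-0.186,0.06],"spin": 0},{"gripper": 0.094,"slide": [-0.136,-0.186,0.06],"spin": 0},{"gripper": 0.094,"slide": [-0.136,-0.186,0.06],"spin": 0}])

```text
time_s: 19.05
ee_pos: [0.4407, -0.1007, 0.2919]
eef_rot: [-3.141, -0.0, 1.571]
force: [-0.3, -1.2, 0.7]
grip_width: 0.094
grip_force: 0.0
```

Run:
```python
from h import *
o=telemetry.get_obs(); print(o['ee_pos'],o['eef_rot'],o['grip_width'])
measure('wrist',['core_short'])
measure('scene',['core_medium','core_long'])
```

```text
[ 0.44067844 -0.10067199  0.29189257] [-3.14120968e+00 -1.64120982e-04  1.57093703e+00] 0.09398802571790187
wrist core_short 0.77 px 316 220 C [ 0.4392 -0.1012  0.0354] r 0.0241 mean [ 0.4393 -0.1008] 2625
scene core_medium 0.95 px 298 261 C [0.6391 0.0358 0.0726] r 0.0251 mean [0.6394 0.0365] 303
scene core_long 0.89 px 372 188 C [0.355  0.1524 0.0724] r 0.025 mean [0.3551 0.1526] 188
scene core_long 0.89 px 452 174 C [0.2415 0.3583 0.0723] r 0.0275 mean [0.2406 0.3572] 181
scene core_long 0.67 px 260 251 C [ 0.6425 -0.0521  0.0905] r 0.0259 mean [ 0.6429 -0.0518] 313
scene core_long 0.63 px 436 157 C [0.1738 0.3119 0.0725] r 0.0277 mean [0.1733 0.3105] 145
```

Good. Now the short one.

Request:
jog_arm(rows=[{"gripper": 0.094,"slide": [0,-0.001,0.04],"spin": 0},{"gripper": 0.094,"slide": [0,-0.001,0.07],"spin": 0},{"gripper": 0.094,"slide": [0,-0.001,0.085],"spin": 0},{"gripper": 0.094,"slide": [0,-0.001,0.088],"spin": 0},{"gripper": 0.094,"slide": [0,-0.001,0.088],"spin": 0},{"gripper": 0.06,"slide": [0,-0.001,0.088],"spin": 0},{"gripper": 0.055,"slide": [0,-0.001,0.088],"spin": 0},{"gripper": 0.05,"slide": [0,-0.001,0.088],"spin": 0}])

```text
time_s: 20.1
ee_pos: [0.4393, -0.1008, 0.2038]
eef_rot: [3.14, 0.0, 1.571]
force: [0.1, 0.6, -1.0]
grip_width: 0.0733
grip_force: 0.0
```

Request:
jog_arm(rows=[{"gripper": 0.04,"slide": [0,0,0],"spin": 0},{"gripper": 0.04,"slide": [0,0,0],"spin": 0},{"gripper": 0.04,"slide": [0,0,0],"spin": 0},{"gripper": 0.04,"slide": [0,0,0],"spin": 0},{"gripper": 0.04,"slide": [0,0,0],"spin": 0},{"gripper": 0.04,"slide": [0,0,0],"spin": 0}])

```text
time_s: 20.7
ee_pos: [0.4391, -0.1008, 0.2032]
eef_rot: [3.142, 0.0, 1.571]
force: [0.0, -0.5, 1.5]
grip_width: 0.0476
grip_force: 30.0
```

Request:
jog_arm(rows=[{"gripper": 0.04,"slide": [0,0,-0.03],"spin": 0},{"gripper": 0.04,"slide": [0,0,-0.065],"spin": 0},{"gripper": 0.04,"slide": [0.015,0.005,-0.1],"spin": 0},{"gripper": 0.04,"slide": [0.045,0.025,-0.1],"spin": 0},{"gripper": 0.04,"slide": [0.075,0.045,-0.1],"spin": 0},{"gripper": 0.04,"slide": [0.105,0.068,-0.1],"spin": 0},{"gripper": 0.04,"slide": [0.135,0.094,-0.1],"spin": 0},{"gripper": 0.04,"slide": [0.165,0.12,-0.1],"spin": 0}])

```text
time_s: 21.5
ee_pos: [0.5598, 0.0657, 0.3029]
eef_rot: [-3.141, 0.0, 1.571]
force: [1.5, -0.4, -1.7]
grip_width: 0.0476
grip_force: 30.0
```

Request:
jog_arm(rows=[{"gripper": 0.04,"slide": [0.03,0.03,0],"spin": 0},{"gripper": 0.04,"slide": [0.05,0.055,0],"spin": 0},{"gripper": 0.04,"slide": [0.0585,0.07,0],"spin": 0},{"gripper": 0.04,"slide": [0.0585,0.0735,0.03],"spin": 0},{"gripper": 0.04,"slide": [0.0585,0.0735,0.055],"spin": 0},{"gripper": 0.04,"slide": [0.0585,0.0735,0.06],"spin": 0},{"gripper": 0.04,"slide": [0.0585,0.0735,0.06],"spin": 0},{"gripper": 0.04,"slide": [0.0585,0.0735,0.06],"spin": 0}])

```text
time_s: 22.3
ee_pos: [0.6329, 0.1227, 0.2445]
eef_rot: [3.14, -0.0, 1.571]
force: [-0.8, 0.4, -1.4]
grip_width: 0.0475
grip_force: 30.0
```

Run:
```python
from h import *
o=telemetry.get_obs(); print(o['ee_pos'],o['eef_rot'],o['grip_width'])
measure('wrist',['core_short','mark_1'])
```

```text
[0.6328739  0.12274836 0.24454319] [ 3.13994104e+00 -2.22097773e-04  1.57074353e+00] 0.04754755886896708
wrist core_short 0.84 px 318 257 C [0.6333 0.1231 0.0767] r 0.0242 mean [0.6332 0.1268] 5104
wrist mark_1 0.71 px 322 338 C [0.6363 0.0363 0.0181] r 0.029 mean [0.6365 0.0396] 308
wrist mark_1 0.58 px 316 211 C [0.6329 0.1281 0.0182] r 0.0289 mean [0.6321 0.1403] 1664
```

Request:
jog_arm(rows=[{"gripper": 0.04,"slide": [0.0005,-0.0005,0.01],"spin": 0},{"gripper": 0.04,"slide": [0.0005,-0.0005,0.018],"spin": 0},{"gripper": 0.04,"slide": [0.0005,-0.0005,0.0215],"spin": 0},{"gripper": 0.04,"slide": [0.0005,-0.0005,0.022],"spin": 0},{"gripper": 0.04,"slide": [0.0005,-0.0005,0.022],"spin": 0},{"gripper": 0.04,"slide": [0.0005,-0.0005,0.022],"spin": 0}])

```text
time_s: 23.05
ee_pos: [0.6321, 0.1233, 0.2212]
eef_rot: [-3.141, 0.0, 1.571]
force: [-3.2, 0.8, 4.0]
grip_width: 0.0475
grip_force: 30.0
```

Request:
jog_arm(rows=[{"gripper": 0.06,"slide": [0,0,0],"spin": 0},{"gripper": 0.094,"slide": [0,0,0],"spin": 0},{"gripper": 0.094,"slide": [0,0,0],"spin": 0},{"gripper": 0.094,"slide": [0,0,0],"spin": 0},{"gripper": 0.094,"slide": [0,0,0],"spin": 0},{"gripper": 0.094,"slide": [0,0,-0.04],"spin": 0},{"gripper": 0.094,"slide": [0,0,-0.09],"spin": 0},{"gripper": 0.094,"slide": [0,0,-0.14],"spin": 0}])

```text
time_s: 23.85
ee_pos: [0.6319, 0.1232, 0.3627]
eef_rot: [-3.141, 0.0, 1.571]
force: [-0.0, 0.3, -0.4]
grip_width: 0.0945
grip_force: 0.0
```

Request:
jog_arm(rows=[{"gripper": 0.094,"slide": [0.0,-0.04,-0.03],"spin": 0},{"gripper": 0.094,"slide": [0.0,-0.08,-0.05],"spin": 0},{"gripper": 0.094,"slide": [-0.04,-0.11,-0.05],"spin": 0},{"gripper": 0.094,"slide": [-0.08,-0.13,-0.05],"spin": 0},{"gripper": 0.094,"slide": [-0.11,-0.13,-0.05],"spin": 0},{"gripper": 0.094,"slide": [-0.11,-0.13,-0.05],"spin": 0},{"gripper": 0.094,"slide": [-0.11,-0.13,-0.05],"spin": 0},{"gripper": 0.094,"slide": [-0.11,-0.13,-0.05],"spin": 0}])

```text
time_s: 24.65
ee_pos: [0.5023, 0.0139, 0.4111]
eef_rot: [-3.141, -0.0, 1.571]
force: [0.5, 0.6, -0.6]
grip_width: 0.0941
grip_force: 0.0
```

Run:
```python
from h import *
o=telemetry.get_obs(); print(o['ee_pos'],o['eef_rot'],o['force'])
N=['core_short','core_medium','core_long','core_longest']
measure('wrist',N)
p=measure('scene',N+['mark_1']); cv2.imwrite('pics/s9.png',cv2.resize(p[160:320,140:400,::-1],None,fx=3,fy=3))
```

```text
[0.50228092 0.01388957 0.41106516] [-3.14148461e+00 -1.21556599e-04  1.57129786e+00] [ 0.45907237  0.56366594 -0.61265325]
wrist core_short 0.65 px 437 98 C [0.631  0.1216 0.0535] r 0.0244 mean [0.6313 0.1221] 1725
wrist core_short 0.43 px 445 249 C [ 0.6415 -0.048   0.0893] r 0.0245 mean [ 0.6463 -0.0433] 697
wrist core_medium 0.94 px 438 179 C [0.6351 0.0353 0.0714] r 0.0246 mean [0.6353 0.0358] 1619
wrist core_long 0.97 px 445 249 C [ 0.6401 -0.0498  0.0893] r 0.0246 mean [ 0.6463 -0.0434] 700
wrist core_long 0.96 px 172 66 C [0.3519 0.1516 0.0716] r 0.0248 mean [0.3519 0.1522] 2108
wrist core_longest 0.92 px 436 346 C [ 0.6401 -0.1373  0.1071] r 0.024 mean [ 0.633  -0.1406] 665
scene core_short 0.77 px 336 271 C [0.635  0.1209 0.0544] r 0.0253 mean [0.6351 0.1221] 326
scene core_medium 0.6 px 298 261 C [0.6393 0.0364 0.0725] r 0.025 mean [0.6394 0.036 ] 312
scene core_long 0.96 px 372 188 C [0.3547 0.1536 0.0725] r 0.0263 mean [0.3545 0.1526] 196
scene core_long 0.9 px 452 175 C [0.2413 0.3563 0.0725] r 0.0275 mean [0.2408 0.3576] 179
scene core_long 0.73 px 298 261 C [0.6392 0.0344 0.0725] r 0.0257 mean [0.639  0.0357] 320
scene core_long 0.64 px 436 156 C [0.1723 0.3113 0.0726] r 0.0267 mean [0.1734 0.3107] 152
scene core_longest 0.82 px 223 241 C [ 0.6462 -0.1392  0.1084] r 0.0256 mean [ 0.6464 -0.139 ] 313
scene mark_1 0.65 px 343 282 C [0.6435 0.1389 0.0196] r 0.0208 mean [0.6461 0.1421] 76
scene mark_1 0.62 px 304 274 C [0.6425 0.0446 0.0194] r 0.025 mean [0.6488 0.0531] 68
scene mark_1 0.46 px 260 251 C [ 0.6425 -0.0522  0.0903] r 0.0255 mean [ 0.6434 -0.0519] 301
scene mark_1 0.41 px 167 232 C [ 0.617  -0.3119  0.0135] r 0.0328 mean [ 0.6177 -0.3131] 195
```

View pics/s9.png

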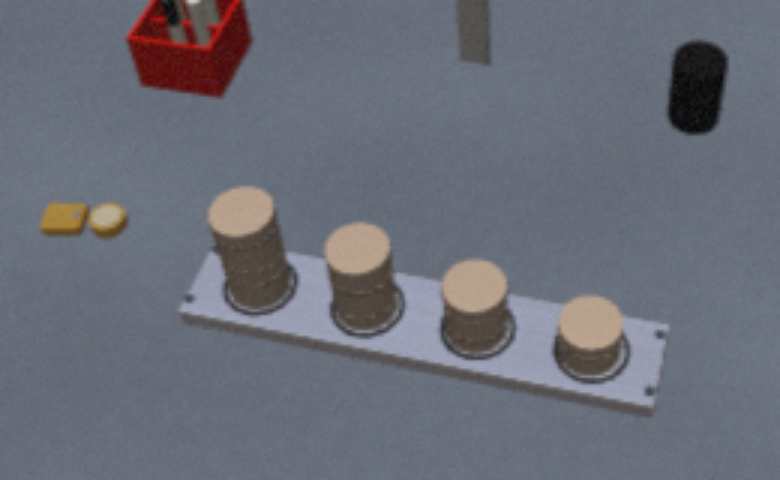

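All four stand within about 2 mm of their mark centres: the crop shows them at x≈260, 365, 478 and 592, with the ring visible around each base. The hand lens at (85,218) hasn't moved.

```bash
python3 -c "
from station import workorder; print(workorder.hand_in())"
```

```text
the job is handed in; nothing more can be done
None
```

All four core pieces stand upright on the rail, short to longest from the turntable end, each within about 2 mm of its mark centre. The hand lens was not touched, and the job is handed in at about 25 s.

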